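# Draw the oldest waxed cheese from its chute and weigh it

### The arm

A 6-joint arm with a two-finger parallel gripper is mounted at the origin on the work surface. World frame = base frame: x ahead of the robot, y to its left, z up, the work surface at z = 0. Lengths are in m, angles in degrees, forces in N, time in s.
With the tool pointing down it reaches from about 0.3 to 0.75 m from the base axis. Payload 8.5 kg.
Tool frame: the origin (TCP) lies at the very end of the fingers, on their centre line; the grasp point (between the pads) lies 19 mm behind it (env.grip_point_offset is the distance from the TCP to the grasp point, in m); z points along the fingers, y is the direction in which the jaws open and shut (so a half turn about z gives the same grasp; the last joint's range is limited). The gripper opens to 85 mm and grips with 20 to 120 N. Pads are 22 mm wide; open, the fingers measure 114 mm over their backs; the gripper's body (76 mm by 85 mm) begins 54 mm behind the grasp point. The pads swing forward as they close: fully open they stand 13 mm farther back than shut.
Start: joints at [60.774, 21.807, 74.336, -0, 83.858, -12.336], TCP at [0.16, 0.526, 0.231] pointing down, gripper open.
Joint ranges: [-178.18, 178.18], [-50.72, 133.34], [12.68, 142.11], [-81.47, 261.47], [9.98, 163.14], [-165.26, 165.26]. Speed limits (degrees/s): [136.94, 136.94, 180, 180, 180, 180].

### API

Orientations are given as a 3x3 rotation matrix whose columns are the frame's x, y, z axes.
In Python, from rig import env gives the robot as it stands.
- The arm moves only by the tool move_arm, never from a script. Its argument "moves" is a list of rows, each a list of 4 numbers: the shift along the tool's x, y, z in mm, then the turn about the tool's z in rad. In form: [[tx, ty, tz, spin], ...]. A call has 1 to 20 rows; each row is the pose to reach, as a shift and turn from the pose commanded when the call began, along the tool's axes at that moment; what a row does not reach only later rows make up. A row lasts 1/10 s, in which the tool goes at most 50 mm and 8.59 degrees, less where a joint would pass 70% of its speed; a pose out of reach is approached as far as the arm can. A call with a gripper value outside its range is refused whole. "grip" is the closure, from 0 (fully open) to 1 (shut), set as the call begins (left out, the last holds). The fingers move at their own pace and stop on an object; "grip_force" is the grip in N (left out, the last holds). Time passes only in rows, so rows that repeat a pose let the fingers close. It gives the time, the measured TCP pose, the force and the opening at its end, in the units of the state.
- env.observe(): the state, without advancing time (a new reading comes with each control period).
- env.get_image(name): name is "side" or "top" or "wrist"; returns the picture (400x640x3 uint8, red, green, blue); there is no depth.
- env.get_calibration(name): a dict with "fovy" (degrees; the focal length in pixels is half the picture's height over the tangent of half this angle, whatever the lens; pixels are square), "cx", "cy" (the principal point, pixels), "extrinsics" (4x4, takes a point from world to camera coordinates); the wrist camera has in their place "tool_from_camera" (4x4, takes a point from camera to tool coordinates, whose origin is the TCP and whose axes are the flange's). Camera axes: x right, y up, looking along -z (the intrinsics and any distortion apply to the point x, -y, -z); pixel columns grow to the right and rows downward; lengths in m; the calibration is good to about 2 mm. The wrist camera is an equidistant fisheye: a pixel r from the principal point sees the ray r / f radians off the axis. A picture is of the moment at which its call begins: read the wrist's pose just before it. get_calibration takes no time and is no camera call.
- env.close_job(): hands the job in, once; it reports no verdict.
Trained networks look in the newest picture that a camera, given by its name, has taken for a name from the list of things; names that differ only in an ending like _2 or _b are one class to them, and where a whole thing is asked for, a point or a joint stands for the part that bears it (a point fixed in the world has none). Each returns a list of dicts, best first, with "conf" (0 to 1); they miss things now and then, are a little off and sometimes report something else, mostly with a low value. They report only what shows in the picture. A call takes as long as a camera call.
- env.silhouettes(camera, name): "region" (400x640 bool, what is visible of it) and "point" ([row, column] in pixels, amid what is visible of it).
- env.tip_of(camera, name): "point" ([row, column] in pixels: a listed point, or the origin of a listed thing).
The state is a dict: "time_s": time; "q": joint angles; "qvel": joint speeds; "joint_efforts": joint torques, N m; "position": TCP position; "tool_rot": TCP orientation; "ft_force": force on the tool from outside, world axes, zero at the start; "wrist_torque": the same for the moment, N m; "grip_width": finger opening in m.
Only numpy, scipy, OpenCV 4.12 (cv2) and the standard library are available. Lean on these libraries where they do the work, as an engineer would, in place of code of your own. Each camera call takes 0.05 s, during which the arm holds its last target.

### The job

Two wooden stack chutes hold small waxed cheeses, one red, one golden yellow. Pull the red chute's slide out by its red handle so that it carries out only the bottom red cheese, then take that cheese and set it gently, lying flat, in the middle of the steel pan of the scale. Leave the slide drawn out and the other red cheeses in place in their chute.

Things in the scene. Friction and masses are not known exactly. Their poses are not given: they have to be found in the camera images.
- red_handle (a point): Centre of the red upright handle of the red chute's slide: 30 mm along x, 20 mm thick along y, 45 mm tall; steel slide plate 22.5 mm below this point. Drawn along its own -x (away from the chute, roughly to the robot) for 110 mm to a stop, 2 to 4 N; stays where left. Shut, it is 100 mm in front of the stack's axis; the chute there is 84 mm square, 105 mm high. The golden chute's is yellow.
- red1_mid (a point): Centre of the bottom red waxed cheese in the red chute: rigid disc, 60 mm diameter, 30 mm thick, z along its axis, 90 g. It lies on the slide's plate (15 mm below this point), 100 mm behind the handle, and rides out with the slide between a 5 mm lip in front and a wooden deck behind that is nearly as high as the cheese; its sides are then free to grasp.
- red3_mid (a point): Centre of the top red cheese in the red chute, same size; it lies on a second one, which lies on the bottom one. Both must stay in the chute: the deck of the slide comes under them as the slide is drawn (they settle by about 2 mm) and holds them up; pushing the slide back in would let them drop.
- pan (a point): Centre of the top face of the scale's flat round steel pan, 130 mm in diameter, without a rim, z up. The pan is fixed, on a white scale body 200 mm by 180 mm whose top is 16 mm below the pan's top.

How it is judged:
By the outcome, as a careful person would: the job done as asked, in the order asked, and still so for the second after the job is handed in, with the robot touching nothing.
It also fails if it takes over 54 s, if anything falls off the work surface, if the arm or the gripper's body presses on something with over 40 N, if the wrist force passes 120 N, or if a joint passes its speed limit or range.

## Working session

There is one attempt and no reset: what is moved stays moved. The work goes in short steps, Python scripts to look and compute and a tool call to move; the robot and the scene stay as the last step left them, time stands still between calls to the robot, and variables do not carry over. Pictures are saved under pics/ and viewed, and the job is handed in when it is done.

Besides the shell and the picture viewer there is one more tool, called after "Call:" as a command line: name --pt "numbers of a row" for each row, then --argument value for the rest. move_arm: Moves the arm, as the interface text tells. Its arguments: {"type":"object","properties":{"moves":{"type":"array"},"grip":{"type":"number"},"grip_force":{"type":"number"}},"required":["moves"]}

```bash
ls; mkdir -p pics; cat > h.py <<'E'
import numpy as np, cv2
from rig import env
def save(cam,fn):
    im=env.get_image(cam); cv2.imwrite('pics/'+fn,cv2.cvtColor(im,cv2.COLOR_RGB2BGR)); return im
def ray(cam,pt,st=None):
    c=env.get_calibration(cam); f=200/np.tan(np.radians(c['fovy']/2))
    r,cc=pt; u=(cc-c['cx'])/f; v=(r-c['cy'])/f
    if cam=='wrist':
        th=np.hypot(u,v); s=np.sin(th)/th if th>1e-9 else 1
        d=np.array([u*s,-v*s,-np.cos(th)])
        T=np.array(c['tool_from_camera']); R=np.array(st['tool_rot']); p=np.array(st['position'])
        return p+R@T[:3,3], R@T[:3,:3]@d
    E=np.array(c['extrinsics']); d=np.array([u,-v,-1]); d/=np.linalg.norm(d)
    return -E[:3,:3].T@E[:3,3], E[:3,:3].T@d
def tri(rays):
    A=np.zeros((3,3));b=np.zeros(3)
    for o,d in rays:
        P=np.eye(3)-np.outer(d,d);A+=P;b+=P@o
    x=np.linalg.solve(A,b); return x,[np.linalg.norm((np.eye(3)-np.outer(d,d))@(x-o)) for o,d in rays]
def atz(r,z):
    o,d=r; return o+d*(z-o[2])/d[2]
E
python3 - <<'E'
from h import *
np.set_printoptions(precision=4,suppress=True)
st=env.observe(); print(st)
for c in ['side','top','wrist']:
    save(c,c+'0.png'); print(c,env.get_calibration(c))
    for n in ['red_handle','red1_mid','red3_mid','pan']:
        print(n,[(np.round(d['point'],1),round(d['conf'],2)) for d in env.tip_of(c,n)][:3])
E
```

```text
pics
{'time_s': 0.0, 'q': array([ 60.7725,  21.839 ,  74.384 ,  -0.0003,  83.8579, -12.3358]), 'qvel': array([ 0.067 ,  0.1287,  0.0365,  0.0164, -0.0462,  0.0092]), 'joint_efforts': array([  0.0006, -44.8454, -23.1275,  -0.0003,   0.0048,   0.    ]), 'position': array([0.1597, 0.526 , 0.2307]), 'tool_rot': array([[-0.9569,  0.2906, -0.0007],
       [ 0.2906,  0.9569, -0.0012],
       [ 0.0003, -0.0014, -1.    ]]), 'ft_force': array([ 0.2022, -0.3922, -1.2343]), 'wrist_torque': array([-0.002 , -0.0253, -0.0544]), 'grip_width': 0.08531065210455478}
side {'fovy': 56.31389135209095, 'cx': 319.8062974217341, 'cy': 206.6581804027056, 'extrinsics': array([[ 0.6861, -0.7275,  0.0002, -0.4531],
       [ 0.4668,  0.4405,  0.7668, -0.2972],
       [-0.558 , -0.526 ,  0.6419, -0.4119],
       [ 0.    ,  0.    ,  0.    ,  1.    ]])}
red_handle [(array([178.2, 220.6]), 0.64)]
red1_mid [(array([159.7, 253.7]), 0.39)]
red3_mid [(array([135.3, 248.9]), 0.83)]
pan [(array([337.6, 407.4]), 0.6)]
top {'fovy': 42.179614861609416, 'cx': 323.691637582043, 'cy': 203.8557986666536, 'extrinsics': array([[ 0.018 , -0.9998, -0.0103, -0.074 ],
       [ 0.9907,  0.0164,  0.1349, -0.6032],
       [-0.1347, -0.0126,  0.9908, -1.1675],
       [ 0.    ,  0.    ,  0.    ,  1.    ]])}
red_handle [(array([228. , 215.9]), 0.71)]
red1_mid []
red3_mid [(array([182.4, 208.8]), 0.72)]
pan [(array([258.3, 432.6]), 0.74)]
wrist {'fovy': 65.70646984690485, 'cx': 320.84635071357116, 'cy': 197.42328574519618, 'tool_from_camera': array([[-0.001 ,  0.9528,  0.3036,  0.077 ],
       [ 1.    ,  0.0009,  0.0006, -0.0009],
       [ 0.0003,  0.3036, -0.9528, -0.1431],
       [ 0.    ,  0.    ,  0.    ,  1.    ]])}
red_handle []
red1_mid []
red3_mid []
pan [(array([390.5,  56.2]), 0.72)]
```

View pics/side0.png

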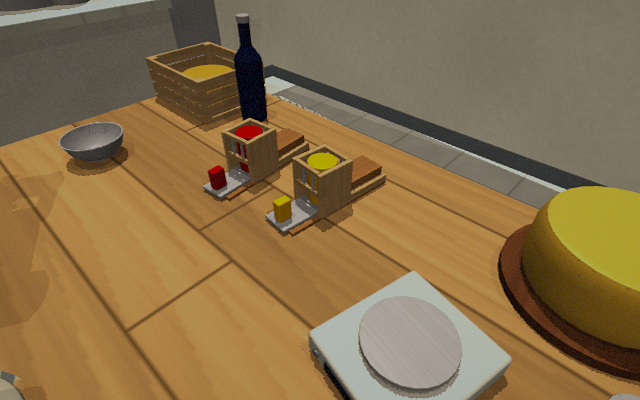

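View pics/top0.png

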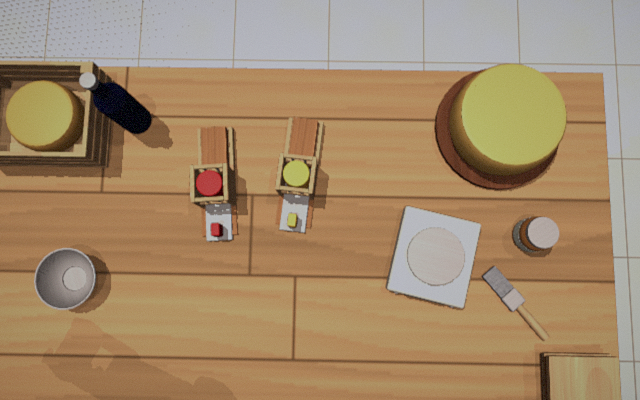

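View pics/wrist0.png

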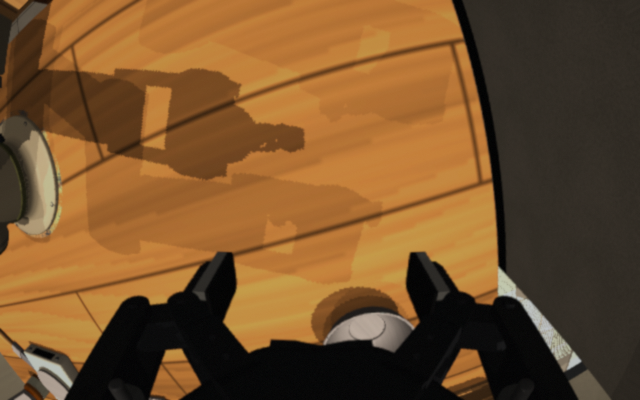

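```bash
python3 - <<'E'
from h import *
np.set_printoptions(precision=4,suppress=True)
s=dict(red_handle=(178.2,220.6),red3=(135.3,248.9),pan=(337.6,407.4))
t=dict(red_handle=(228,215.9),red3=(182.4,208.8),pan=(258.3,432.6))
for n in s: print(n,tri([ray('side',s[n]),ray('top',t[n])]))
E
```

```text
red_handle (array([0.5468, 0.1875, 0.026 ]), [np.float64(0.002167464744529344), np.float64(0.002167464744529451)])
red3 (array([0.6423, 0.1959, 0.0875]), [np.float64(0.00018320212453794524), np.float64(0.00018320212453817536)])
pan (array([ 0.4843, -0.3158,  0.0544]), [np.float64(0.003731463664519291), np.float64(0.0037314636645192426)])
```

The side and top views show the red handle near (178,220) and (228,216), and the pan near (337,407) and (258,433). The networks agree with this. I'll move over the red chute for a closer look from the wrist camera.

Call:
move_arm --pt "-20 -12 0 -0.02" --pt "-60 -35 0 -0.06" --pt "-100 -58 0 -0.1" --pt "-140 -82 0 -0.14" --pt "-180 -105 0 -0.18" --pt "-220 -129 0 -0.22" --pt "-260 -152 0 -0.26" --pt "-300 -176 0 -0.3" --pt "-340 -199 0 -0.34" --pt "-375 -219 0 -0.36" --pt "-395 -231 0 -0.38" --pt "-405 -237 0 -0.38" --pt "-407 -238 0 -0.38" --pt "-407 -238 0 -0.38" --grip 0

```text
time_s: 2.15
position: [0.4796, 0.1808, 0.2313]
tool_rot: [[-0.996, -0.085, -0.0], [-0.085, 0.996, 0.0], [0.0, 0.0, -1.0]]
ft_force: [-0.1, 1.0, 0.2]
grip_width: 0.0855
```

```bash
python3 - <<'E'
from h import *
np.set_printoptions(precision=4,suppress=True)
st=env.observe(); print(st['time_s'],st['position'],st['tool_rot'],st['ft_force'],st['q'])
save('wrist','w1.png')
for n in ['red_handle','red1_mid','red3_mid']:
    r=env.tip_of('wrist',n)[:3]
    for d in r: print(n,np.round(d['point'],1),round(d['conf'],2))
    if r and n!='red1_mid':
        s=dict(red_handle=(178.2,220.6),red3_mid=(135.3,248.9))[n]
        t=dict(red_handle=(228,215.9),red3_mid=(182.4,208.8))[n]
        w=ray('wrist',r[0]['point'],st)
        print(tri([ray('side',s),w]),tri([ray('side',s),ray('top',t),w]))
        for z in (.03,.036): print(atz(w,z))
E
```

```text
2.15 [0.4796 0.1808 0.2313] [[-0.9964 -0.0851 -0.0004]
 [-0.0851  0.9964  0.0002]
 [ 0.0004  0.0002 -1.    ]] [-0.0538  0.9871  0.2481] [  7.3987  18.0551  80.1419   0.0146  81.8227 -87.4845]
red_handle [222.8 317.7] 0.64
(array([0.545 , 0.1811, 0.0298]), [np.float64(0.000788249431155283), np.float64(0.0007882494311553657)]) (array([0.5453, 0.184 , 0.0291]), [np.float64(0.0018467734898452253), np.float64(0.003927215248382866), np.float64(0.002797690657884906)])
[0.5441 0.1813 0.03  ]
[0.5416 0.1811 0.036 ]
red3_mid [314.7 320.1] 0.75
(array([0.6378, 0.1918, 0.0894]), [np.float64(0.0017174531097223665), np.float64(0.0017174531097222535)]) (array([0.6408, 0.1942, 0.0873]), [np.float64(0.0013072724675958502), np.float64(0.0023259810304211096), np.float64(0.0033788550346310732)])
[0.6841 0.1958 0.03  ]
[0.6792 0.1954 0.036 ]
```

View pics/w1.png

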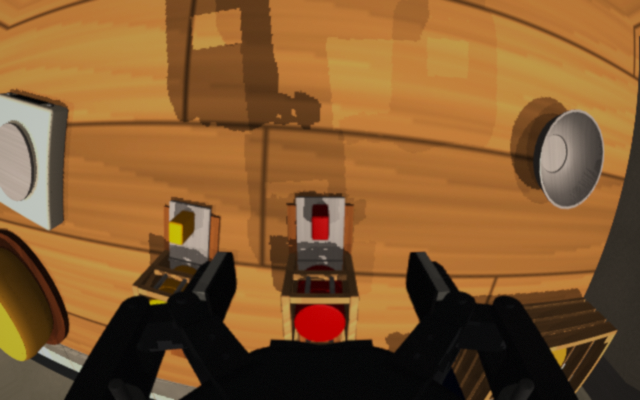

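The wrist view shows the red handle at (223,318), the plate edges running nearly straight up and down, and the open fingers at columns 235 and 410. I'll rectify this picture to metric scale to get the slide's yaw.

```bash
cat >> h.py <<'E'
def proj_w(P,st):
    c=env.get_calibration('wrist'); f=200/np.tan(np.radians(c['fovy']/2))
    T=np.array(c['tool_from_camera']);R=np.array(st['tool_rot']);p=np.array(st['position'])
    q=((P-p)@R-T[:3,3])@T[:3,:3]
    x,y,z=q[...,0],-q[...,1],-q[...,2]; rr=np.hypot(x,y); th=np.arctan2(rr,z)
    k=np.where(rr>1e-9,th/np.maximum(rr,1e-9),1/z)
    return (c['cx']+f*k*x).astype(np.float32),(c['cy']+f*k*y).astype(np.float32)
def rect(img,st,x0,x1,y0,y1,z,res=0.0005):
    # rows: x decreasing downward, cols: y decreasing rightward
    xs=np.arange(x1,x0,-res); ys=np.arange(y1,y0,-res)
    X,Y=np.meshgrid(xs,ys,indexing='ij'); P=np.stack([X,Y,np.full_like(X,z)],-1)
    u,v=proj_w(P,st); return cv2.remap(img,u,v,cv2.INTER_LINEAR)
E
python3 - <<'E'
from h import *
st=env.observe(); im=cv2.imread('pics/w1.png')
r=rect(im,st,.44,.72,.08,.28,.012); cv2.imwrite('pics/r1.png',r); print(r.shape)
t=cv2.imread('pics/top0.png'); cv2.imwrite('pics/t0c.png',cv2.resize(t[110:260,160:350],None,fx=4,fy=4,interpolation=cv2.INTER_CUBIC))
E
```

```text
(560, 400, 3)
```

View pics/r1.png

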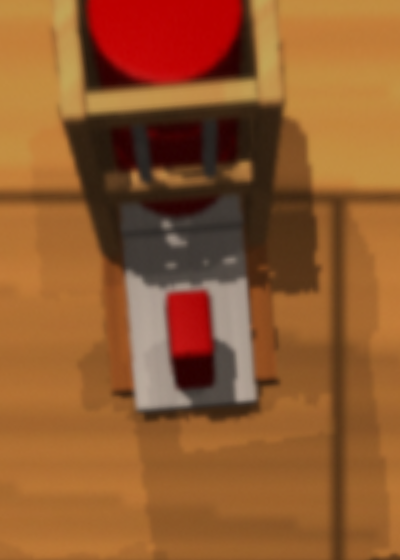

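View pics/t0c.png

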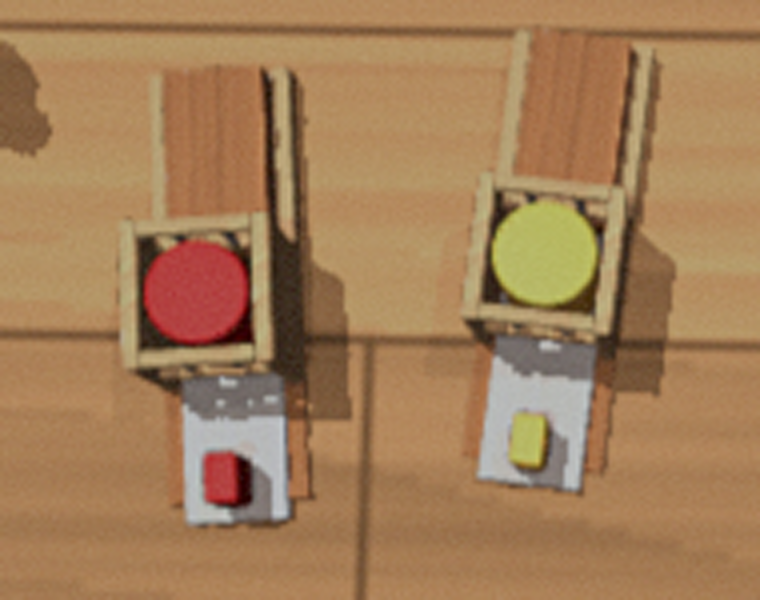

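Call:
move_arm --pt "-20 -1 20 0.006" --pt "-45 -2 60 0.012" --pt "-60 -3 100 0.012" --pt "-62 -3 130 0.012" --pt "-62 -3 150 0.012" --pt "-62 -3 165 0.012" --pt "-62 -3 178 0.012" --pt "-62 -3 188 0.012" --pt "-62 -3 196 0.012" --pt "-62 -3 202 0.012" --pt "-62 -3 206 0.012" --pt "-62 -3 208 0.012" --pt "-62 -3 208 0.012"

```text
time_s: 3.65
position: [0.5422, 0.1825, 0.0234]
tool_rot: [[-0.997, -0.073, 0.0], [-0.073, 0.997, 0.0], [-0.0, 0.0, -1.0]]
ft_force: [-0.2, -0.6, -0.2]
grip_width: 0.0854
```

```bash
python3 - <<'E'
from h import *
save('wrist','w2.png');save('side','s2.png')
s=cv2.imread('pics/s2.png'); cv2.imwrite('pics/s2c.png',cv2.resize(s[80:260,140:400],None,fx=3,fy=3,interpolation=cv2.INTER_CUBIC))
E
```

```text
(no output)
```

View pics/w2.png

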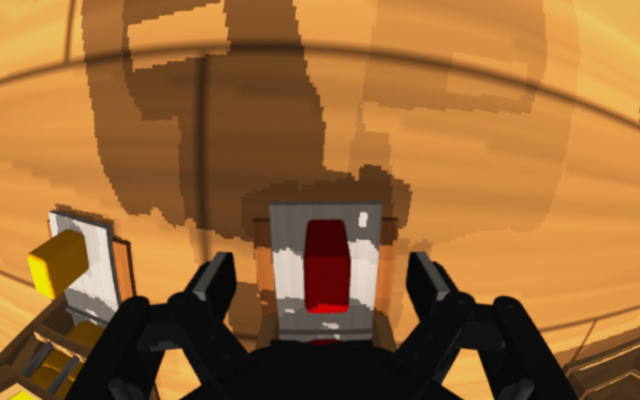

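View pics/s2c.png

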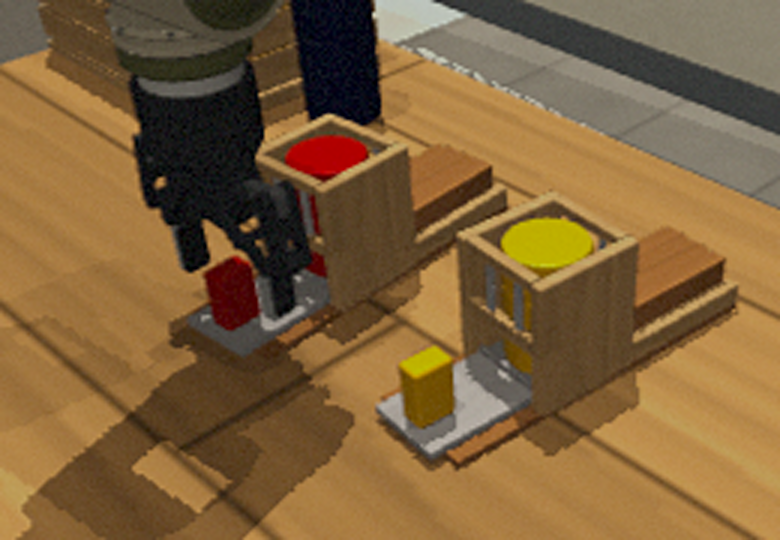

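The wrist view shows the handle centred between the fingers at columns 305–350, so I'll grip it.

Call:
move_arm --pt "0 0 0 0" --pt "0 0 0 0" --pt "0 0 0 0" --pt "0 0 0 0" --pt "0 0 0 0" --pt "0 0 0 0" --pt "0 0 0 0" --pt "0 0 0 0" --pt "0 0 0 0" --pt "0 0 0 0" --grip 1 --grip_force 45

```text
time_s: 4.75
position: [0.542, 0.1849, 0.0237]
tool_rot: [[-0.997, -0.074, 0.001], [-0.074, 0.997, 0.004], [-0.001, 0.003, -1.0]]
ft_force: [-0.7, 15.1, 2.6]
grip_width: 0.0195
```

Call:
move_arm --pt "0 1.5 0 0" --pt "0 2.5 0 0" --pt "2 2.5 0 0" --pt "6 2.5 0 0" --pt "11 2.5 0 0" --pt "17 2.5 0 0" --pt "23 2.5 0 0" --pt "29 2.5 0 0" --pt "35 2.5 0 0" --pt "40 2.5 0 0" --pt "40 2.5 0 0"

```text
time_s: 5.85
position: [0.5011, 0.1818, 0.0237]
tool_rot: [[-0.997, -0.073, -0.0], [-0.073, 0.997, -0.0], [0.001, -0.0, -1.0]]
ft_force: [-0.5, -0.6, 8.4]
grip_width: 0.019
```

Call:
move_arm --pt "3 0 0 0" --pt "8 0 0 0" --pt "14 0 0 0" --pt "20 0 0 0" --pt "27 0 0 0" --pt "34 0 0 0" --pt "41 0 0 0" --pt "48 0 0 0" --pt "54 0 0 0" --pt "60 0 0 0" --pt "64 0 0 0" --pt "67 0 0 0" --pt "69 0 0 0" --pt "70 0 0 0" --pt "71 0 0 0" --pt "71 0 0 0"

```text
time_s: 7.45
position: [0.4323, 0.1764, 0.0237]
tool_rot: [[-0.997, -0.073, 0.003], [-0.073, 0.997, -0.001], [-0.003, -0.001, -1.0]]
ft_force: [6.6, -3.9, 3.2]
grip_width: 0.019
```

```bash
python3 - <<'E'
from h import *
save('wrist','w3.png');save('side','s3.png')
s=cv2.imread('pics/s3.png'); cv2.imwrite('pics/s3c.png',cv2.resize(s[80:260,140:400],None,fx=3,fy=3,interpolation=cv2.INTER_CUBIC))
E
```

```text
(no output)
```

View pics/s3c.png

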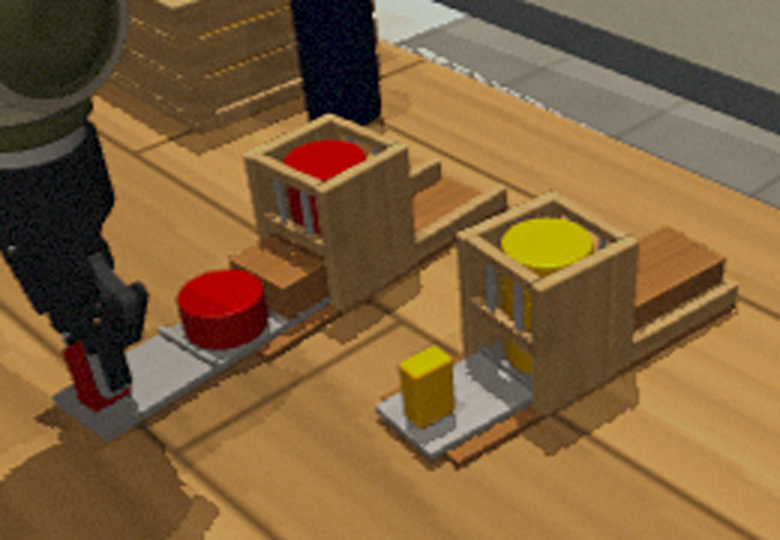

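View pics/w3.png

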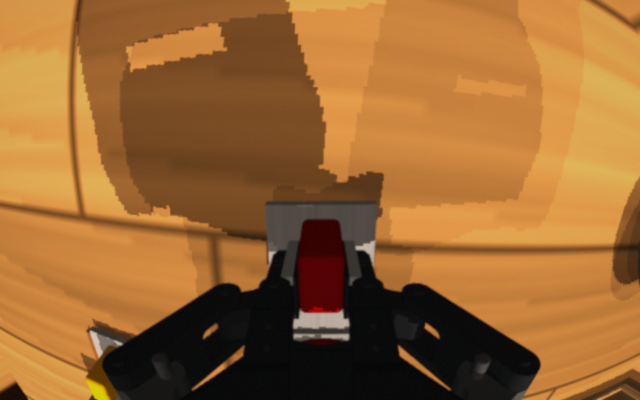

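The slide is out against its stop, since the force rose to 6.6 N. The side view shows one red cheese on the plate and the others still in the chute. I'll release and lift.

Call:
move_arm --pt "-1 0.5 0 0" --pt "-1 0.5 0 0" --pt "-1 0.5 0 0" --pt "-1 0.5 0 0" --pt "-1 0.5 0 0" --pt "-1 0.5 0 0" --pt "-1 0.5 0 0" --pt "-1 0.5 -5 0" --pt "-1 0.5 -20 0" --pt "-1 0.5 -50 0" --pt "-1 0.5 -85 0" --pt "-1 0.5 -115 0" --pt "-1 0.5 -130 0" --pt "-1 0.5 -135 0" --pt "-1 0.5 -135 0" --grip 0

```text
time_s: 9.05
position: [0.4322, 0.1775, 0.1586]
tool_rot: [[-0.997, -0.073, 0.001], [-0.073, 0.997, 0.0], [-0.001, 0.0, -1.0]]
ft_force: [0.3, -0.1, 0.2]
grip_width: 0.0856
```

```bash
python3 - <<'E'
from h import *
np.set_printoptions(precision=4,suppress=True)
st=env.observe(); print(st['time_s'],st['position'],st['tool_rot'])
im=save('wrist','w4.png')
R={}
for n in ['red_handle','red1_mid']:
  for c in ['wrist','side','top']:
    if c!='wrist': save(c,c+'4.png')
    r=env.tip_of(c,n)[:3]
    for d in r: print(n,c,np.round(d['point'],1),round(d['conf'],2))
    if r: R[n,c]=ray(c,r[0]['point'],st)
    # note wrist newest picture
  if (n,'side') in R and (n,'wrist') in R: print('sw',tri([R[n,'side'],R[n,'wrist']]))
  if (n,'side') in R and (n,'top') in R: print('st',tri([R[n,'side'],R[n,'top']]))
  z=.033 if n=='red_handle' else .027
  for c in ['wrist','side','top']:
    if (n,c) in R: print(c,atz(R[n,c],z))
b=cv2.imread('pics/w4.png'); cv2.imwrite('pics/r4.png',rect(b,st,.38,.62,.08,.28,.04))
E
```

```text
9.05 [0.4322 0.1775 0.1586] [[-0.9973 -0.0732  0.0008]
 [-0.0732  0.9973  0.0001]
 [-0.0008  0.     -1.    ]]
red_handle wrist [184.5 320. ] 0.89
red_handle side [202.2 173.6] 0.73
red_handle top [273.9 219.3] 0.63
sw (array([0.4307, 0.1749, 0.0343]), [np.float64(0.002515724097491327), np.float64(0.002515724097491457)])
st (array([0.4361, 0.1753, 0.0333]), [np.float64(0.00251624599154456), np.float64(0.0025162459915446366)])
wrist [0.4285 0.1753 0.033 ]
side [0.434 0.177 0.033]
top [0.4384 0.1743 0.033 ]
red1_mid side [179.5 215.1] 0.87
side [0.5371 0.1895 0.027 ]
```

View pics/r4.png

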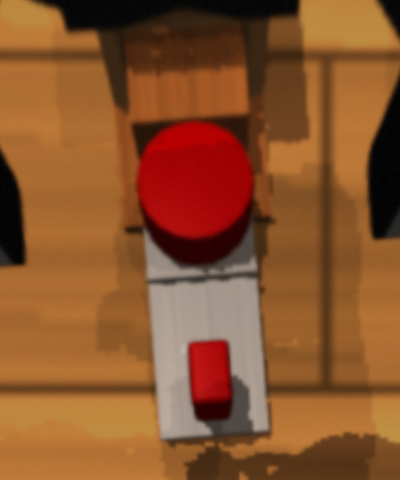

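View pics/w4.png

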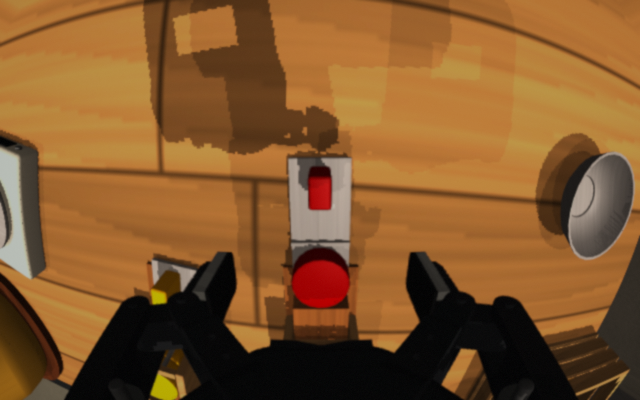

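The wrist view shows the bottom cheese at (277,320). That rectifies to about (0.531, 0.183), in agreement with the handle position plus 100 mm. I'll move over it and descend.

Call:
move_arm --pt "-15 0 0 0" --pt "-45 -0.5 0 0" --pt "-75 -1 5 0" --pt "-92 -1 20 0" --pt "-98 -1 45 0" --pt "-99 -1 70 0" --pt "-99 -1 90 0" --pt "-99 -1 105 0" --pt "-99 -1 118 0" --pt "-99 -1 128 0" --pt "-99 -1 136 0" --pt "-99 -1 142 0" --pt "-99 -1 146 0" --pt "-99 -1 147 0" --pt "-99 -1 147 0"

```text
time_s: 11.1
position: [0.5311, 0.1838, 0.0115]
tool_rot: [[-0.997, -0.073, 0.0], [-0.073, 0.997, 0.0], [-0.0, 0.0, -1.0]]
ft_force: [0.9, 0.1, -0.1]
grip_width: 0.0852
```

```bash
python3 - <<'E'
from h import *
save('wrist','w5.png');save('side','s5.png')
s=cv2.imread('pics/s5.png'); cv2.imwrite('pics/s5c.png',cv2.resize(s[80:260,140:400],None,fx=3,fy=3,interpolation=cv2.INTER_CUBIC))
E
```

```text
(no output)
```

View pics/s5c.png

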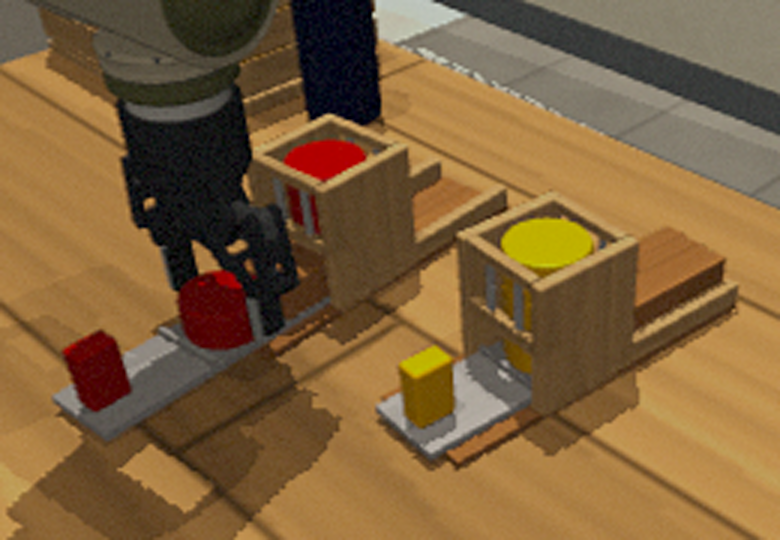

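View pics/w5.png

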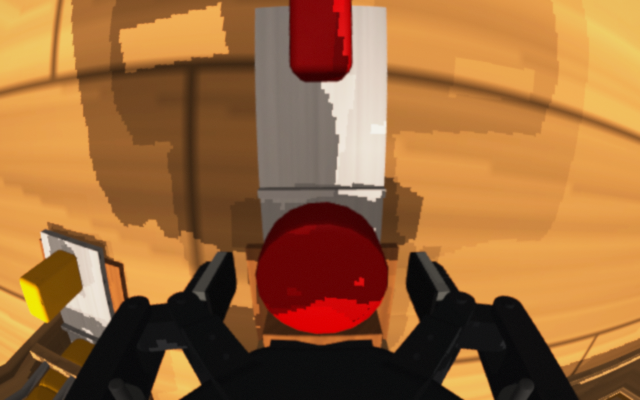

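The cheese is centred between the fingers, at column 322 against a finger midline of 321. Closing now.

Call:
move_arm --pt "0 0 0 0" --pt "0 0 0 0" --pt "0 0 0 0" --pt "0 0 0 0" --pt "0 0 0 0" --pt "0 0 0 0" --pt "0 0 0 0" --pt "0 0 0 0" --grip 1 --grip_force 35

```text
time_s: 12.0
position: [0.5314, 0.1838, 0.0119]
tool_rot: [[-0.997, -0.073, 0.001], [-0.073, 0.997, 0.0], [-0.001, 0.0, -1.0]]
ft_force: [-0.5, -0.0, 6.2]
grip_width: 0.0593
```

Call:
move_arm --pt "0 0 -2 0" --pt "0 0 -6 0" --pt "0 0 -14 0" --pt "0 0 -28 0" --pt "0 0 -48 0" --pt "0 0 -72 0" --pt "0 0 -98 0" --pt "0 0 -124 0" --pt "0 0 -146 0" --pt "0 0 -160 0" --pt "0 0 -168 0" --pt "0 0 -170 0" --pt "0 0 -170 0"

```text
time_s: 13.3
position: [0.5308, 0.1837, 0.181]
tool_rot: [[-0.997, -0.073, -0.001], [-0.073, 0.997, -0.0], [0.001, -0.0, -1.0]]
ft_force: [-0.8, 0.0, -1.3]
grip_width: 0.0587
```

```bash
python3 - <<'E'
from h import *
np.set_printoptions(precision=4,suppress=True)
save('side','s6.png')
s=cv2.imread('pics/s6.png'); cv2.imwrite('pics/s6c.png',cv2.resize(s[20:260,100:400],None,fx=2.5,fy=2.5,interpolation=cv2.INTER_CUBIC))
P={}
save('top','t6.png')
for c in ['side','top']:
    r=env.silhouettes(c,'pan')[:2]
    for d in r:
        m=d['region']; ys,xs=np.nonzero(m); print(c,d['conf'],m.sum(),ys.min(),ys.max(),xs.min(),xs.max(),d['point'])
    r=env.tip_of(c,'pan')
    print(c,[(d['point'],d['conf']) for d in r][:2])
    if r: P[c]=ray(c,r[0]['point']); print(atz(P[c],.045),atz(P[c],.055),atz(P[c],.065))
if len(P)==2: print(tri(list(P.values())))
E
```

```text
side 0.59 17321 271 399 308 511 [352.0, 407.4]
side [([339.6, 411.9], 0.64)]
[ 0.4942 -0.3224  0.045 ] [ 0.4881 -0.3245  0.055 ] [ 0.4819 -0.3266  0.065 ]
top 0.88 6960 206 307 386 480 [255.9, 431.4]
top 0.54 1697 172 286 207 234 [254.0, 219.6]
top [([254.6, 432.7], 0.56), ([276.4, 217.5], 0.45)]
[ 0.4908 -0.3149  0.045 ] [ 0.4904 -0.3129  0.055 ] [ 0.49   -0.3109  0.065 ]
(array([ 0.4933, -0.3188,  0.0421]), [np.float64(0.003978295681748924), np.float64(0.003978295681749051)])
```

View pics/s6c.png

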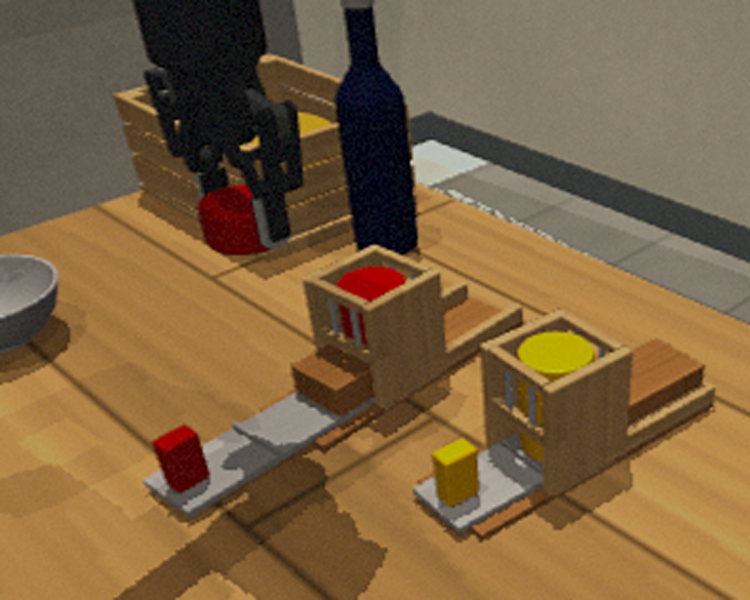

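Cheese lifted, slide still drawn out. Now I'll fit the pan's rim, since its diameter is known, to get an accurate centre and height.

```bash
python3 - <<'E'
from h import *
a=cv2.imread('pics/side0.png')[260:400,300:520]; b=cv2.imread('pics/top0.png')[195:315,375:495]
cv2.imwrite('pics/p1.png',cv2.resize(a,None,fx=3.5,fy=3.5,interpolation=cv2.INTER_CUBIC))
cv2.imwrite('pics/p2.png',cv2.resize(b,None,fx=5,fy=5,interpolation=cv2.INTER_CUBIC))
E
```

```text
(no output)
```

View pics/p1.png

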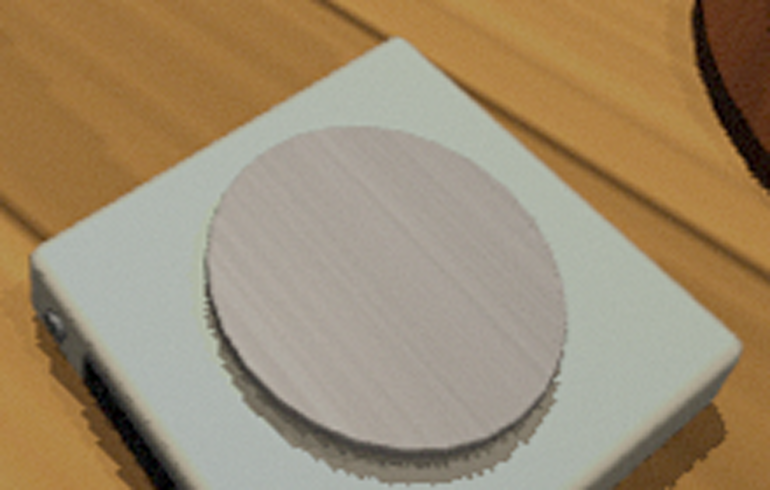

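View pics/p2.png

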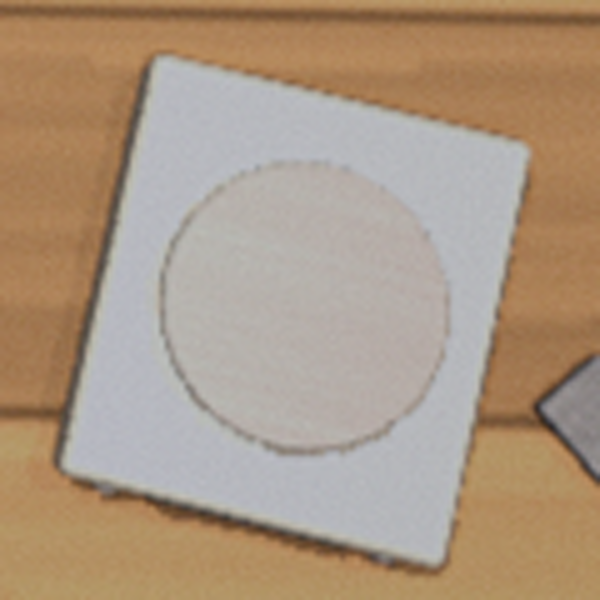

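```bash
python3 - <<'E'
from h import *
from scipy.optimize import least_squares
np.set_printoptions(precision=4,suppress=True)
def pr(cam,P):
    c=env.get_calibration(cam);f=200/np.tan(np.radians(c['fovy']/2));E=np.array(c['extrinsics'])
    q=P@E[:3,:3].T+E[:3,3]; return c['cx']+f*q[:,0]/-q[:,2], c['cy']+f*-q[:,1]/-q[:,2]
a=np.linspace(0,2*np.pi,2000)
m=dict(side=[359.1,462,296,387.7],top=[407.2,464.8,226.8,285.6])
def res(x,cams):
    P=np.c_[x[0]+.065*np.cos(a),x[1]+.065*np.sin(a),np.full(a.size,x[2])]
    o=[]
    for c in cams:
        u,v=pr(c,P); o+=[u.min()-m[c][0],u.max()-m[c][1],v.min()-m[c][2],v.max()-m[c][3]]
    return np.array(o)
for cams in (['side'],['top'],['side','top']):
    r=least_squares(res,[.485,-.316,.055],args=(cams,),x_scale=.01,diff_step=1e-3); print(cams,r.x,r.fun)
E
```

```text
['side'] [ 0.4911 -0.3197  0.0517] [ 0.2057 -0.1982 -0.2503  0.2036]
['top'] [ 0.487  -0.3177  0.0673] [-0.2734  0.2729  0.2747 -0.2706]
['side', 'top'] [ 0.4884 -0.3203  0.0559] [-0.4956  0.0717 -0.6449  0.6898  0.1161  0.0938  0.1367 -0.9847]
```

Call:
move_arm --pt "1 -8 0 0" --pt "4 -25 0 0" --pt "8 -50 0 0" --pt "13 -83 0 0" --pt "19 -120 0 0" --pt "25 -160 0 0" --pt "32 -200 0 0" --pt "38 -240 0 0" --pt "44 -280 0 0" --pt "50 -320 0 0" --pt "57 -360 0 0" --pt "63 -398 0 0" --pt "68 -433 0 0" --pt "73 -461 0 0" --pt "76 -481 0 0" --pt "78 -493 0 0" --pt "79 -498 0 0" --pt "79 -498 0 0"

```text
time_s: 15.4
position: [0.4886, -0.3185, 0.1812]
tool_rot: [[-0.997, -0.073, -0.0], [-0.073, 0.997, 0.0], [0.0, 0.0, -1.0]]
ft_force: [-0.3, 1.0, -0.2]
grip_width: 0.0587
```

```bash
python3 - <<'E'
from h import *
np.set_printoptions(precision=4,suppress=True)
st=env.observe(); print(st['time_s'],st['position'],st['tool_rot'],st['ft_force'],st['q'],st['grip_width'])
save('wrist','w7.png')
b=cv2.imread('pics/w7.png'); cv2.imwrite('pics/r7.png',rect(b,st,.38,.62,-.43,-.21,.055))
E
```

```text
15.4 [ 0.4886 -0.3185  0.1812] [[-0.9973 -0.0732 -0.0002]
 [-0.0732  0.9973  0.0003]
 [ 0.0002  0.0004 -1.    ]] [-0.2956  0.9932 -0.1602] [ -44.7197   27.3623   73.6979    0.0069   78.9612 -138.9209] 0.058710473284269045
```

View pics/w7.png

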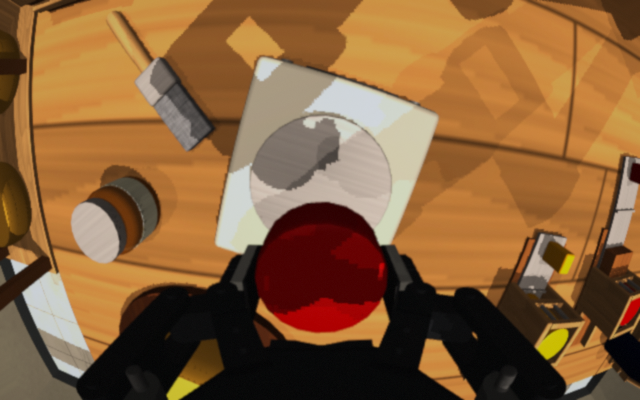

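View pics/r7.png

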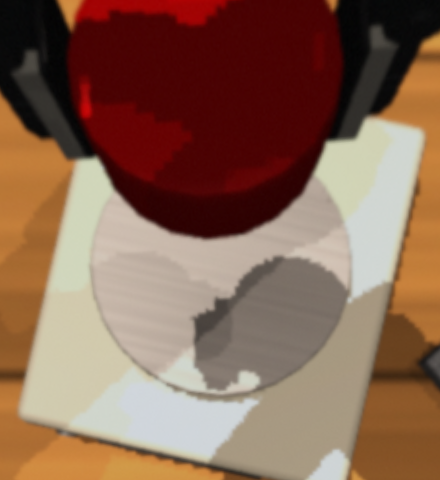

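The rectified wrist view puts the pan's centre at (0.487, -0.320) and its diameter at 130.5 mm, which confirms z ≈ 0.054–0.055. Now I'll descend.

Call:
move_arm --pt "1 -1 4 0" --pt "1.5 -1.5 14 0" --pt "1.5 -1.5 30 0" --pt "1.5 -1.5 48 0" --pt "1.5 -1.5 66 0" --pt "1.5 -1.5 82 0" --pt "1.5 -1.5 94 0" --pt "1.5 -1.5 102 0" --pt "1.5 -1.5 107 0" --pt "1.5 -1.5 110 0" --pt "1.5 -1.5 112 0" --pt "1.5 -1.5 113 0" --pt "1.5 -1.5 113 0" --pt "1.5 -1.5 113 0"

```text
time_s: 16.85
position: [0.4873, -0.3204, 0.0686]
tool_rot: [[-0.997, -0.073, 0.0], [-0.073, 0.997, -0.0], [-0.0, -0.0, -1.0]]
ft_force: [0.2, -0.1, 0.3]
grip_width: 0.0594
```

```bash
python3 - <<'E'
from h import *
st=env.observe(); print(st['ft_force'],st['position'])
save('side','s8.png');save('wrist','w8.png')
s=cv2.imread('pics/s8.png'); cv2.imwrite('pics/s8c.png',cv2.resize(s[220:400,290:530],None,fx=3.3,fy=3.3,interpolation=cv2.INTER_CUBIC))
E
```

```text
[ 0.21395154 -0.08125401  0.34706485] [ 0.48734119 -0.32040718  0.06860331]
```

View pics/s8c.png

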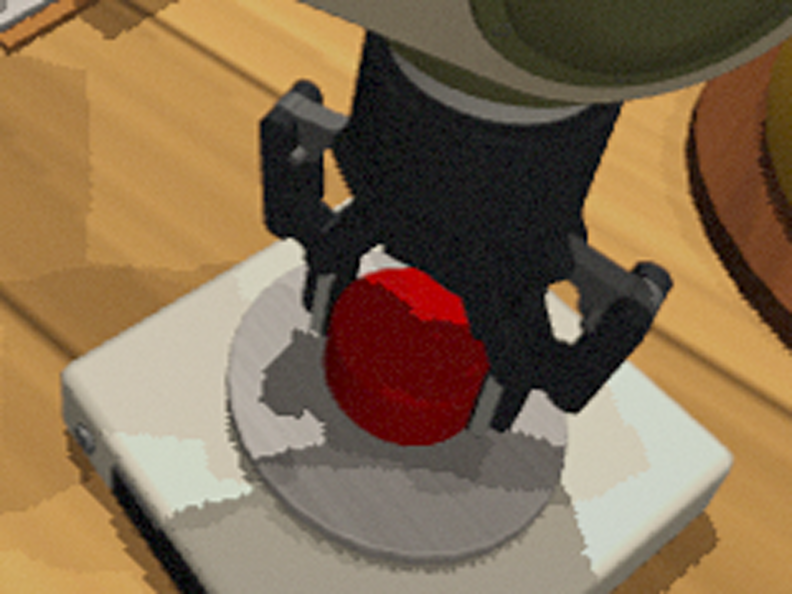

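View pics/w8.png

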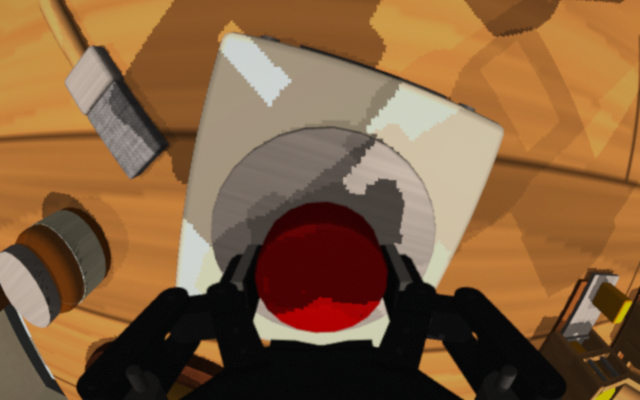

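The cheese hangs centrally about 12 mm above the pan. I'll close the gap in small steps and watch the force.

Call:
move_arm --pt "0 0 2 0" --pt "0 0 4 0" --pt "0 0 6 0" --pt "0 0 8 0" --pt "0 0 9 0" --pt "0 0 9 0"

```text
time_s: 17.55
position: [0.4872, -0.3202, 0.0591]
tool_rot: [[-0.997, -0.073, -0.0], [-0.073, 0.997, 0.0], [0.0, 0.0, -1.0]]
ft_force: [0.5, 1.2, -1.5]
grip_width: 0.0589
```

Call:
move_arm --pt "0 0 0.5 0" --pt "0 0 1 0" --pt "0 0 1 0" --pt "0 0 1 0"

```text
time_s: 17.95
position: [0.4873, -0.3203, 0.0584]
tool_rot: [[-0.997, -0.073, 0.0], [-0.073, 0.997, -0.0], [-0.0, -0.0, -1.0]]
ft_force: [-0.3, 1.2, -1.0]
grip_width: 0.059
```

Call:
move_arm --pt "0 0 0.5 0" --pt "0 0 1 0" --pt "0 0 1 0" --pt "0 0 1 0"

```text
time_s: 18.35
position: [0.4873, -0.3203, 0.0579]
tool_rot: [[-0.997, -0.073, 0.0], [-0.073, 0.997, -0.0], [-0.0, -0.0, -1.0]]
ft_force: [-1.9, 1.2, 5.6]
grip_width: 0.0592
```

Contact at 5.6 N. I'll ease off by half a millimetre, open, and rise.

Call:
move_arm --pt "0 0 -0.5 0" --pt "0 0 -0.5 0"

```text
time_s: 18.55
position: [0.4873, -0.3203, 0.058]
tool_rot: [[-0.997, -0.073, 0.0], [-0.073, 0.997, -0.0], [-0.0, -0.0, -1.0]]
ft_force: [0.1, -0.1, 2.6]
grip_width: 0.0589
```

Call:
move_arm --pt "0 0 0 0" --pt "0 0 0 0" --pt "0 0 0 0" --pt "0 0 0 0" --pt "0 0 0 0" --pt "0 0 0 0" --pt "0 0 0 0" --pt "0 0 0 0" --grip 0

```text
time_s: 19.35
position: [0.4872, -0.3203, 0.0578]
tool_rot: [[-0.997, -0.073, 0.0], [-0.073, 0.997, -0.0], [-0.0, -0.0, -1.0]]
ft_force: [-0.4, 0.2, -0.4]
grip_width: 0.0852
```

```bash
python3 - <<'E'
from h import *
st=env.observe(); print(st['ft_force'],st['position'],st['grip_width'])
save('wrist','w9.png')
E
```

```text
[-0.40971671  0.21792389 -0.35759814] [ 0.48724887 -0.32031309  0.05781937] 0.08523374038020867
```

View pics/w9.png

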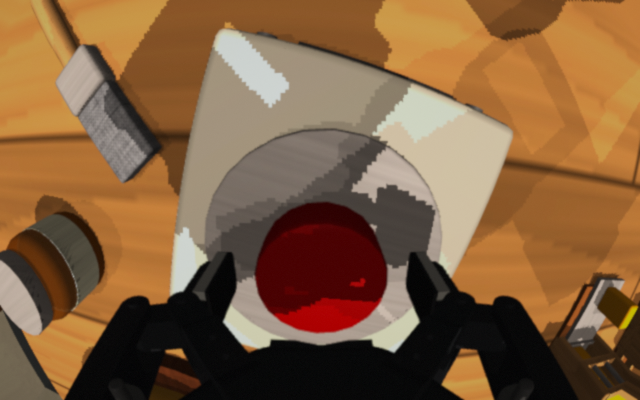

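The cheese lies flat and the fingers are clear of it on both sides. Rising straight up and moving back towards the robot so I can see it.

Call:
move_arm --pt "0 0 -4 0" --pt "0 0 -14 0" --pt "0 0 -32 0" --pt "0 0 -58 0" --pt "0 0 -88 0" --pt "0 0 -118 0" --pt "15 0 -142 0" --pt "40 0 -158 0" --pt "65 0 -166 0" --pt "80 0 -170 0" --pt "86 0 -170 0" --pt "86 0 -170 0" --pt "86 0 -170 0"

```text
time_s: 20.7
position: [0.4019, -0.3265, 0.2274]
tool_rot: [[-0.997, -0.073, -0.0], [-0.073, 0.997, 0.001], [0.0, 0.001, -1.0]]
ft_force: [0.3, 0.1, 0.2]
grip_width: 0.0853
```

```bash
python3 - <<'E'
from h import *
st=env.observe(); print(st['time_s'],st['position'])
save('wrist','w10.png');save('side','s10.png');save('top','t10.png')
b=cv2.imread('pics/w10.png')
r1=rect(b,st,.38,.60,-.43,-.21,.055); r2=rect(b,st,.38,.60,-.43,-.21,.085)
cv2.imwrite('pics/r10.png',cv2.resize(np.hstack([r1,r2]),(800,400)))
t=cv2.imread('pics/t10.png');cv2.imwrite('pics/t10c.png',cv2.resize(t[110:320,180:500],None,fx=2.5,fy=2.5))
E
```

```text
20.7 [ 0.40192631 -0.32652872  0.22739731]
```

View pics/r10.png

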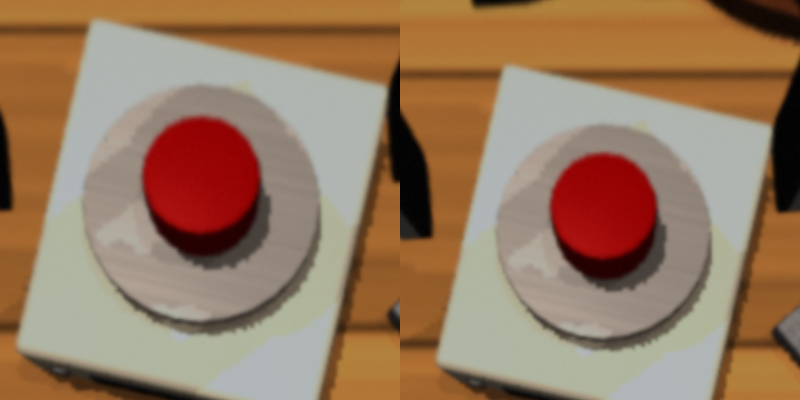

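View pics/s10.png

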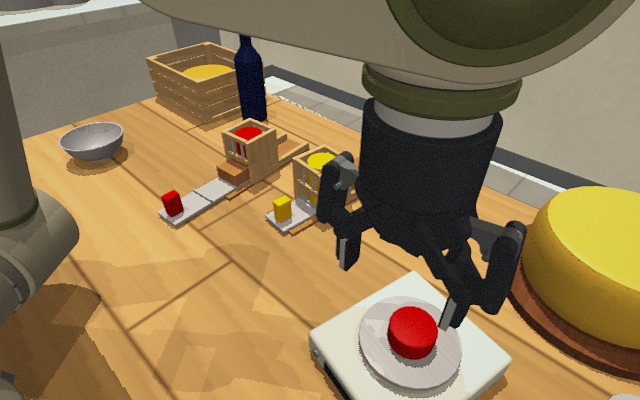

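View pics/t10c.png

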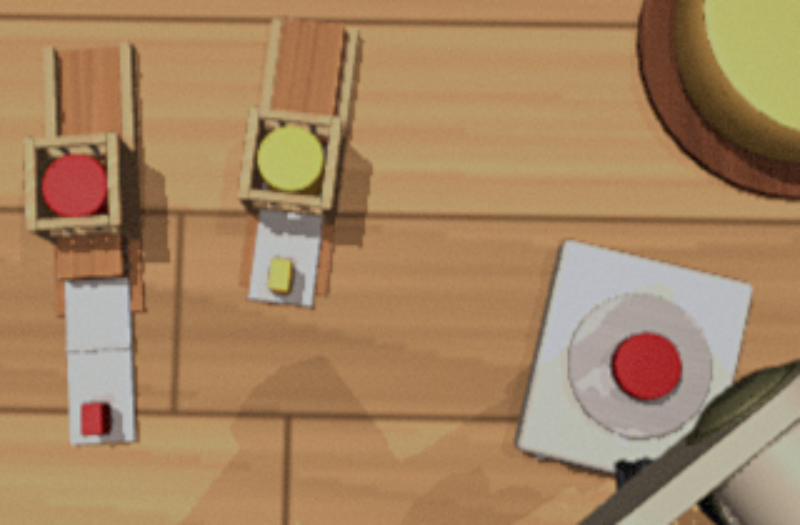

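The cheese lies flat within about 2 mm of the pan's centre. The slide is still out and the other reds are in the chute, so I'm handing in.

```bash
python3 -c "
from rig import env
print(env.close_job())"
```

```text
the job is handed in; nothing more can be done
None
```

The job is done and handed in at about 21 s: the bottom red cheese lies flat on the scale's pan, about 2 mm from the centre.

- **Slide:** I pulled the red slide out by its handle to its stop. The last side and top views show it still drawn out, with the deck holding the other reds in the chute. Only the top one was directly visible.
- **Placing:** I gripped the cheese by its sides and lowered it until it touched the pan at about 5.6 N. I then eased off, opened the gripper and moved the arm clear.
- **Forces:** When I closed on the handle, the gripper was about 2.4 mm off to one side, which gave 15 N sideways. I corrected that before pulling. No force reading was higher than that.
- **Measurements that disagreed:** The camera estimates of the pan's position differed by 3–4 mm in x and y, and by more in height. I used the wrist view for its position and the touch for its height.

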